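Load a fold-down-door reagent warmer in single file

ROBOT

A 6-joint arm with a two-finger parallel gripper is mounted at the origin on a cart in front of the work surface, level with it; the furniture and walls round the work are solid. World frame = base frame: x ahead of the robot, y to its left, z up, the work surface at z = 0. Lengths are in m, angles in rad, forces in N, time in s.
With the tool pointing down it reaches from about 0.3 to 0.875 m from the base axis. Payload 6.4 kg.
Tool frame: the origin (TCP) lies midway between the tips of the shut fingers; the grasp point (between the pads) lies 19 mm behind it; z points along the fingers, y is the line along which they close (so a half turn about z gives the same grasp; the last joint's range is limited). The gripper opens to 85 mm and grips with 20 to 120 N. Pads are 22 mm wide; open, the fingers measure 114 mm over their backs; the gripper's body (76 mm by 85 mm) begins 54 mm behind the grasp point. The pads swing forward as they close: fully open they stand 13 mm farther back than shut.
Start: joints at [1.015, 0.181, 1.607, -0, 1.354, -0.206], TCP at [0.197, 0.54, 0.231] pointing down, gripper open.
Joint ranges: [-2.99, 2.99], [-0.89, 2.07], [0.3, 2.58], [-1.14, 4.28], [0, 2.63], [-3.12, 3.12]. Speed limits (rad/s): [2.57, 2.57, 3.01, 3.14, 3.14, 3.14].

INTERFACE

Orientations are given as a unit quaternion [w, x, y, z].
In Python, from bench import ctrl gives the robot as it stands. The module is installed in compiled form; this text tells all that it offers.
- The arm moves only by the tool move_arm, never from a script. Its argument "plan" is one flat list of numbers, 6 for each row, row after row: the shift along the world's x, y, z in units of 50 mm (1.0 is 50 mm), then the turn, a rotation vector about the world's x, y, z in rad. A call has 1 to 10 rows; each row is the pose to reach, as a shift and turn from the pose commanded when the call began; what a row does not reach only later rows make up. A row lasts 1/8 s, in which the tool goes at most 62.5 mm and 10.7 degrees, less where a joint would pass 70% of its speed; a pose out of reach is approached as far as the arm can. A call with a gripper value outside its range is refused whole. "grip" is the finger opening in mm, from 0 to 85.4, set as the call begins (left out, the last holds). The fingers move at their own pace and stop on an object; the grip force is fixed at half the most. Time passes only in rows, so rows that repeat a pose let the fingers close. It gives the time, the measured TCP pose, the force, the opening and the grip force at its end, in the units of the state.
- ctrl.get_obs(): the state, without advancing time (a new reading comes with each control period).
- ctrl.camera(name): name is "scene" or "top"; returns a dict with "pixels" (420x560x3 uint8, red, green, blue), "fx", "fy", "cx", "cy" (pixels), "origin" and "attitude" of the camera in the world. Camera axes: x right, y down, z forward; pixel columns grow to the right and rows downward; lengths in m; the calibration is good to about 2 mm. A picture is of the moment at which its call begins. There is no depth.
- ctrl.hand_in(): hands the job in; it is judged then, once.
The state is a dict: "time_s": time; "q": joint angles; "dq": joint speeds; "joint_efforts": joint torques, N m; "eef_pos": TCP position; "eef_rot": TCP orientation; "wrist_force": force on the tool from outside, world axes, zero at the start; "torque": the same for the moment, N m; "opening": opening from 0.0 (shut) to 1.0 (fully open); "grasp_force": force on a finger pad.
Only numpy, scipy, OpenCV 4.12 (cv2) and the standard library are available. Lean on these libraries where they do the work, as an engineer would, in place of code of your own. Each camera call takes 0.05 s, during which the arm holds its last target. There are 200 camera calls.

TASK

Finish loading the reagent warmer: one orange-capped amber bottle is already in its clear-hooded tunnel and two are still outside. Take away the bottle that stands in front of it, lower the fold-down door all the way by its black grab bar, and bring both bottles into the tunnel so that all three stand upright in single file between the guide rails, clear of the door. Then swing the door up until it is fully shut. Keep the bottles upright and leave the two dropper bottles and the timer where they stand.

Things in the scene. Friction and masses are not known exactly. Their poses are not given: they have to be found in the camera images.
- warmer: Bench-top reagent warmer, fixed: white housing 84 mm wide, 155 mm long, front face at x = 4 mm, with a clear hood forming a tunnel. Origin on the worktop under the middle of the door hinge; its x runs into the tunnel, away from the door, y across, z up. One lane along y = 0 on a slick steel floor 50 mm above the worktop; clear side walls 60 mm apart.
- mouth (a point): Middle of the tunnel's mouth at floor level, 33 mm behind the hinge, axes as the warmer's. The mouth slopes back: the roof's front edge is here, its underside 72 mm and top 77 mm above the floor, so a tool from above reaches in to about 3 mm short of this point. Two aluminium guide rails, 14 mm high and 35 mm apart, start 20 mm before it, flared over their first 17 mm.
- end_stop (a point): Middle of the rubber stop's face at the tunnel's far end, at floor level, 141 mm behind the hinge. Three bottles pushed in one behind another fill 93 mm of the lane.
- door (a joint): Fold-down door, rad: 0 = shut (leaning back 22 degrees over the mouth), growing as it comes down to the warmer's -x, 1.955 = fully lowered, level, inner face flush with the tunnel floor. Axis along the warmer's y. Panel 82 mm wide, 8 mm thick, reaching 86 mm from the hinge. Stiff hinge: stays at any angle, 2 to 3 N at the bar moves it. Hits whatever stands within 130 mm before it.
- hinge (a point): Middle of the door's hinge axis, 50 mm above the worktop, at warmer x = 0, axes as the warmer's. With the door lowered its slick inner face extends the tunnel floor to x = -86 mm, with two low ribs 6 mm high and 38 mm apart, flared at the outer end, in line with the rails.
- grab_bar (a point): Middle of the door's black round grab bar, 10 mm thick, 66 mm free length along the warmer's y, 124 mm from the hinge along the panel, 4 mm outside the inner face's plane; 33 mm free gap to the panel's edge. Shut: 166 mm above the worktop, over the roof's front; lowered: 46 mm. It can be pinched from above by an upright tool through the whole swing and turns between the fingers.
- bottle_a: Amber reagent bottle with orange screw cap, 61 mm high: body 31 mm in diameter up to 46 mm, cap 24 mm above it, about 0.05 kg. Origin at the centre of its underside, z up. Stands on the worktop or bench mat among the bystanders. Can be gripped by the top of its body from above.
- bottle_b: Second bottle, the same. It stands in the tunnel already, somewhere between the rails.
- bottle_c: Third bottle, the same. It stands on the worktop in front of the warmer, in the way of the door.
- dropper_1: Amber dropper bottle with black rubber teat, 33 mm in diameter, 102 mm high; origin at the centre of its underside. Bystander.
- dropper_2: Second amber dropper bottle, the same. Bystander.
- timer: White round timer with a red dial, 58 mm in diameter, 36 mm high; origin at the centre of its underside. Bystander.
- tube_rack: Fixed wire rack of blood tubes, 41 mm (x) by 152 mm (y), tube stoppers up to 95 mm above the worktop; origin at the middle of its underside.
- tower: Tall instrument with a green key, fixed, behind the work: 250 mm (x) by 125 mm (y), 520 mm high; its front face is 125 mm nearer the robot than its origin. Keep the gripper off it.
- centrifuge: White round mini centrifuge, fixed, about 180 mm across, 127 mm high; origin in the middle of its underside. Stays as it is.
- bench_mat: Grey-blue bench mat, 150 mm (x) by 170 mm (y), 2.5 mm thick, fixed, beyond the tube rack; origin at the middle of its underside. Bottles and bystanders may stand on it.

How it is judged:
On the way, in this order (a step that is already met when the one before it is completed fails the run):
1. The door is fully lowered (value of joint door above 1.88 rad), for 0.2 s.
2. With the door still down, all three bottles stand upright in the tunnel between the rails (x of bottle_a in the frame of warmer between 0.036 and 0.128 m and y of bottle_a in the frame of warmer between -0.008 and 0.008 m and z of bottle_a in the frame of warmer between 0.045 and 0.056 m and angle between each of bottle_a, bottle_b, bottle_c's own z axis and vertical below 0.12 rad and x of bottle_b in the frame of warmer between 0.036 and 0.128 m and y of bottle_b in the frame of warmer between -0.008 and 0.008 m and z of bottle_b in the frame of warmer between 0.045 and 0.056 m and x of bottle_c in the frame of warmer between 0.036 and 0.128 m and y of bottle_c in the frame of warmer between -0.008 and 0.008 m and z of bottle_c in the frame of warmer between 0.045 and 0.056 m and value of joint door above 1.7 rad), for 0.2 s.
At the end, for the whole second after the job is handed in: The door is shut (within 0.05 rad); all three bottles stand upright (within 0.12 rad) and at rest on the tunnel floor, their centres 36 to 128 mm behind the hinge and within 8 mm of the lane's middle (x of bottle_a in the frame of warmer between 0.036 and 0.128 m and y of bottle_a in the frame of warmer between -0.008 and 0.008 m and z of bottle_a in the frame of warmer between 0.045 and 0.056 m and angle between each of bottle_a, bottle_b, bottle_c's own z axis and vertical below 0.12 rad and x of bottle_b in the frame of warmer between 0.036 and 0.128 m and y of bottle_b in the frame of warmer between -0.008 and 0.008 m and z of bottle_b in the frame of warmer between 0.045 and 0.056 m and x of bottle_c in the frame of warmer between 0.036 and 0.128 m and y of bottle_c in the frame of warmer between -0.008 and 0.008 m and z of bottle_c in the frame of warmer between 0.045 and 0.056 m and value of joint door below 0.05 rad and linear speed of each of bottle_a, bottle_b, bottle_c below 0.02 m/s); the robot touches nothing.
It fails at once if dropper_1 is shifted by more than 30 mm or tipped over (distance of dropper_1 from where it was at the start of the episode above 0.03 m or angle between dropper_1's own z axis and vertical above 0.5 rad).
It fails at once if dropper_2 is shifted by more than 30 mm or tipped over (distance of dropper_2 from where it was at the start of the episode above 0.03 m or angle between dropper_2's own z axis and vertical above 0.5 rad).
It fails at once if timer is shifted by more than 30 mm or tipped over (distance of timer from where it was at the start of the episode above 0.03 m or angle between timer's own z axis and vertical above 0.5 rad).
It fails at once if a bottle is tipped by more than 0.6 rad (angle between any of bottle_a, bottle_b, bottle_c's own z axis and vertical above 0.6 rad).
It also fails if it takes over 72 s, if anything falls off the work surface, if the arm or the gripper's body presses on something with over 40 N, if the wrist force passes 120 N, or if a joint passes its speed limit or range.

## Working session

There is one attempt and no reset: what is moved stays moved. The work goes in short steps, Python scripts to look and compute and a tool call to move; the robot and the scene stay as the last step left them, time stands still between calls to the robot, and variables do not carry over. Pictures are saved under pics/ and viewed, at most 10 in all, crops included, and the job is handed in when it is done.

Besides the shell and the picture viewer there is one more tool, called as name(argument=value, ...) on one line, values as JSON. move_arm: Moves the arm, as the interface text tells. Its arguments: {"type":"object","properties":{"plan":{"type":"array"},"grip":{"type":"number"}},"required":["plan"]}

```bash
mkdir -p pics; cat > h.py <<'E'
import numpy as np, cv2
from bench import ctrl
from scipy.spatial.transform import Rotation as R
def cam(n):
    c=ctrl.camera(n); a=np.array(c["attitude"],float)
    c["R"]=a if a.shape==(3,3) else R.from_quat(np.r_[a[1:],a[0]]).as_matrix()
    c["o"]=np.array(c["origin"],float); return c
def ray(c,u,v,z):
    d=c["R"]@np.array([(u-c["cx"])/c["fx"],(v-c["cy"])/c["fy"],1.]); return c["o"]+d*(z-c["o"][2])/d[2]
def proj(c,p):
    q=c["R"].T@(np.array(p)-c["o"]); return np.array([c["fx"]*q[0]/q[2]+c["cx"],c["fy"]*q[1]/q[2]+c["cy"]])
def save(c,n): cv2.imwrite("pics/"+n,cv2.cvtColor(c["pixels"],cv2.COLOR_RGB2BGR))
def blobs(c,lo,hi,amin=30):
    h=cv2.cvtColor(c["pixels"],cv2.COLOR_RGB2HSV); m=cv2.inRange(h,lo,hi)
    n,l,s,ce=cv2.connectedComponentsWithStats(m)
    return [(ce[i].round(1),s[i]) for i in range(1,n) if s[i][4]>=amin]
E
python3 - <<'E'
from h import *
for n in("scene","top"):
    c=cam(n);save(c,n+"0.png");print(n,c["o"],c["R"].round(3).tolist(),c["fx"],c["cx"],c["cy"])
    for b in blobs(c,(5,180,150),(18,255,255)):print(b, ray(c,*b[0],.061).round(3))
print(ctrl.get_obs())
E
```

```text
scene [0.74149099 0.7009847  0.93149649] [[-0.976, 0.159, -0.151], [0.219, 0.703, -0.677], [-0.001, -0.693, -0.721]] 514.5477624096593 270.3949878687045 210.85134394780914
top [ 0.48399003 -0.05451569  1.14183057] [[0.023, -0.995, 0.101], [-0.999, -0.02, 0.033], [-0.031, -0.102, -0.994]] 399.7441739499765 278.9609337881003 209.77220719290537
{'time_s': 0.1, 'q': array([ 1.01469154e+00,  1.81469816e-01,  1.60790906e+00, -5.42559641e-06,
        1.35380140e+00, -2.06303098e-01]), 'dq': array([-7.44313808e-05, -2.00153936e-03, -3.67707772e-03,  9.69357756e-04,
       -8.85303651e-05, -3.07601035e-04]), 'joint_efforts': array([ 6.11276701e-04, -4.45875371e+01, -3.52243066e+01, -3.22296564e-04,
        4.08702952e-03, -5.52803328e-05]), 'eef_pos': array([0.19677749, 0.53975123, 0.23047201]), 'eef_rot': array([-2.92870973e-04,  1.74009865e-01,  9.84743589e-01, -7.37818329e-04]), 'wrist_force': array([ 0.21096502,  0.0914316 , -0.79041061]), 'torque': array([-0.00039194, -0.02038082, -0.01147919]), 'grasp_force': 0.0, 'opening': 1.0012487765238476}
```

View pics/scene0.png

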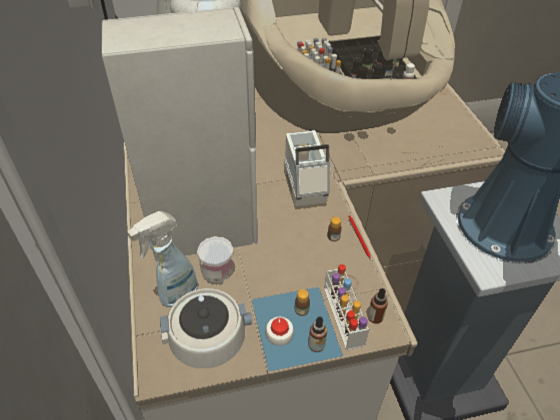

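View pics/top0.png

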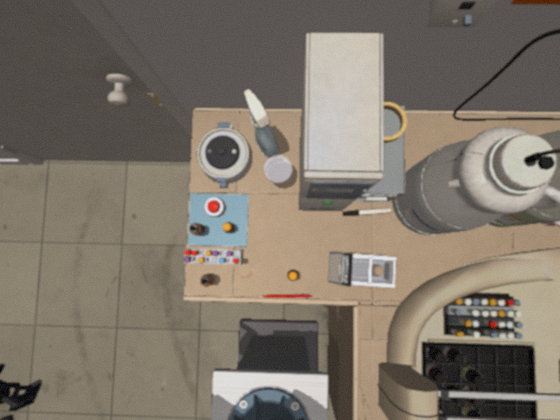

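The scene view shows the warmer at (308,165) with its door facing down, bottle_c at (335,228) and bottle_a on the mat at (302,300). The droppers are at (318,335) and (378,305), the timer at (280,328). In the top view the warmer is at (365,270), bottle_c at (293,275) and bottle_a at (228,227).

```bash
python3 - <<'E'
from h import *
C={n:cam(n) for n in("scene","top")}
for n,c in C.items():
    print(n)
    for b in blobs(c,(8,150,120),(24,255,255),12):print(b[0],b[1][4], ray(c,*b[0],.061).round(3), ray(c,*b[0],.111).round(3))
t=C["top"]["pixels"][235:305,285:405];s=C["scene"]["pixels"][120:215,270:345]
a=cv2.resize(t,None,fx=6,fy=6,interpolation=3);b=cv2.resize(s,None,fx=6,fy=6,interpolation=3)
cv2.imwrite("pics/t1.png",a[:,:,::-1]);cv2.imwrite("pics/s1.png",b[:,:,::-1])
E
```

```text
scene
[327.8  59.9] 12 [ 0.225 -0.744  0.061] [ 0.255 -0.661  0.111]
[338.4  61.6] 14 [ 0.195 -0.726  0.061] [ 0.226 -0.644  0.111]
[335.3 221.8] 85 [ 0.421 -0.05   0.061] [ 0.439 -0.006  0.111]
[302.5 295.5] 107 [0.548 0.13  0.061] [0.559 0.163 0.111]
[344.2 299.5] 66 [0.468 0.158 0.061] [0.484 0.189 0.111]
[356.4 305.8] 63 [0.449 0.178 0.061] [0.466 0.208 0.111]
top
[227.1 226.7] 49 [0.545 0.121 0.061] [0.542 0.113 0.111]
[208.3 252.8] 12 [0.474 0.17  0.061] [0.474 0.159 0.111]
[201.  259.5] 16 [0.455 0.189 0.061] [0.456 0.177 0.111]
[292.4 275.3] 67 [ 0.419 -0.059  0.061] [ 0.422 -0.059  0.111]
[458.7 301.3] 27 [ 0.362 -0.496  0.061] [ 0.368 -0.475  0.111]
[492.3 301.7] 34 [ 0.364 -0.582  0.061] [ 0.369 -0.558  0.111]
[500.9 313.3] 30 [ 0.335 -0.603  0.061] [ 0.342 -0.578  0.111]
[467.8 323.4] 28 [ 0.306 -0.518  0.061] [ 0.315 -0.496  0.111]
[459.5 333.5] 22 [ 0.28  -0.496  0.061] [ 0.29  -0.475  0.111]
```

View pics/t1.png

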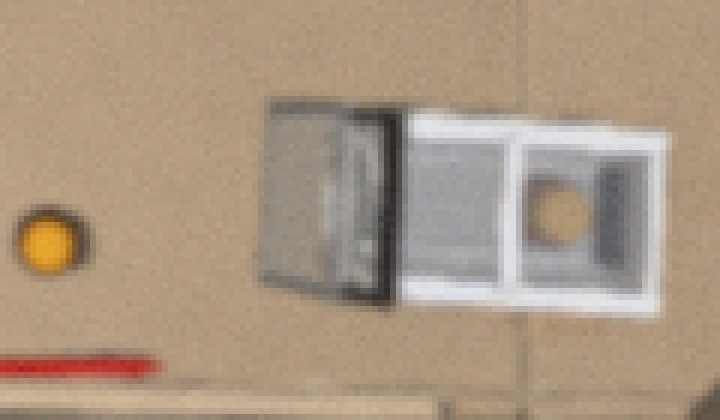

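View pics/s1.png

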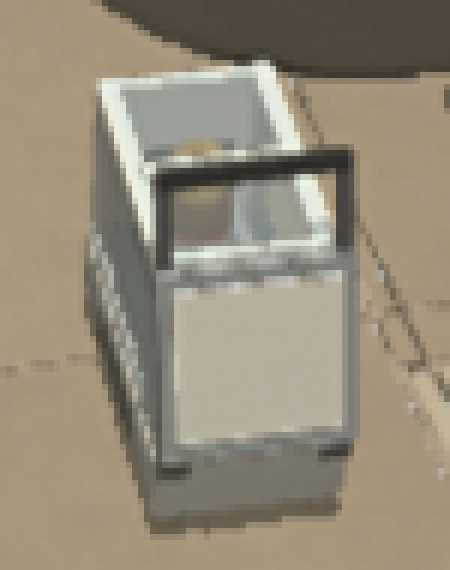

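The crops show the shut door. The grab bar runs from (155,177) to (352,160) in the scene crop and from about (398,108) to (386,303) in the top crop. Bottle_b's cap is at (560,213) in the top crop and (200,148) in the scene crop.

```bash
python3 - <<'E'
from h import *
C={n:cam(n) for n in("scene","top")}
T=lambda x,y,z:ray(C["top"],(x+.5)/6-.5+285,(y+.5)/6-.5+235,z).round(4)
S=lambda x,y,z:ray(C["scene"],(x+.5)/6-.5+270,(y+.5)/6-.5+120,z).round(4)
def show(n,a,b):
    d=b-a;print(n,a,b,"mid",((a+b)/2).round(4),"len",np.hypot(*d[:2]).round(4),"ang",np.arctan2(d[1],d[0]).round(4))
show("barT",T(386,303,.167),T(398,108,.167)); show("barS",S(352,160,.168),S(155,177,.168))
show("backT",T(659,315,.127),T(669,133,.127)); show("backS",S(275,63,.127),S(98,83,.127))
show("sideT upper",T(410,110,.127),T(669,131,.127));show("sideT lower",T(397,303,.127),T(659,316,.127))
show("hingeS",S(352,452,.048),S(160,470,.048))
show("panel outer T",T(258,283,.046),T(270,103,.046))
show("base S",S(340,508,.0),S(150,527,.0))
print("b",T(560,213,.111),S(200,143,.111))
tri=[]
for nm,t,s in(("c",(292.4,275.3),(335.3,221.8)),("a",(227.1,226.7),(302.5,295.5))):
    t,s=ray(C["top"],*t,.061),ray(C["scene"],*s,.056);print(nm,t,s)
for nm,lo,hi in(("red",(0,170,110),(4,255,255)),):
    for n,c in C.items():
        for b in blobs(c,lo,hi,30):print(n,b,ray(c,*b[0],.036).round(3))
# markers: droppers from pictures
print("d2",ray(C["top"],197,230,.1),ray(C["scene"],320,322,.1),"d1",ray(C["top"],209,281,.1),ray(C["scene"],381,293,.1))
E
```

```text
barT [ 0.4056 -0.1939  0.167 ] [ 0.4831 -0.1983  0.167 ] mid [ 0.4444 -0.1961  0.167 ] len 0.0776 ang -0.0567
barS [ 0.403 -0.191  0.168] [ 0.4807 -0.1979  0.168 ] mid [ 0.4418 -0.1945  0.168 ] len 0.078 ang -0.0886
backT [ 0.4003 -0.312   0.127 ] [ 0.4752 -0.3166  0.127 ] mid [ 0.4378 -0.3143  0.127 ] len 0.075 ang -0.0613
backS [ 0.3976 -0.3086  0.127 ] [ 0.4744 -0.3119  0.127 ] mid [ 0.436  -0.3103  0.127 ] len 0.0769 ang -0.0429
sideT upper [ 0.4823 -0.2092  0.127 ] [ 0.4761 -0.3166  0.127 ] mid [ 0.4792 -0.2629  0.127 ] len 0.1076 ang -1.6285
sideT lower [ 0.4025 -0.2042  0.127 ] [ 0.3999 -0.312   0.127 ] mid [ 0.4012 -0.2581  0.127 ] len 0.1078 ang -1.5949
hingeS [ 0.4056 -0.1504  0.048 ] [ 0.4848 -0.1576  0.048 ] mid [ 0.4452 -0.154   0.048 ] len 0.0795 ang -0.0907
panel outer T [ 0.4033 -0.154   0.046 ] [ 0.4839 -0.1585  0.046 ] mid [ 0.4436 -0.1562  0.046 ] len 0.0807 ang -0.0558
base S [ 0.4023 -0.1652  0.    ] [ 0.4837 -0.1721  0.    ] mid [ 0.443  -0.1687  0.    ] len 0.0817 ang -0.0846
b [ 0.4405 -0.2749  0.111 ] [ 0.437  -0.2826  0.111 ]
c [ 0.41901784 -0.05875738  0.06
[... 340 characters left out ...]
4]), array([347, 311,  11,  18, 113], dtype=int32)) [0.46  0.191 0.036]
scene (array([279.4, 326.6]), array([272, 319,  16,  16, 202], dtype=int32)) [0.606 0.175 0.036]
top (array([213.2, 206.1]), array([209, 202,  10,  10,  76], dtype=int32)) [0.603 0.166 0.036]
top (array([190.6, 252.4]), array([185, 251,  12,   4,  34], dtype=int32)) [0.473 0.224 0.036]
top (array([288. , 295.5]), array([266, 295,  44,   2,  86], dtype=int32)) [ 0.363 -0.048  0.036]
top (array([492.5, 324.2]), array([490, 321,   6,   7,  32], dtype=int32)) [ 0.302 -0.593  0.036]
d2 [0.53266741 0.19381474 0.1       ] [0.53992338 0.21980658 0.1       ] d1 [0.40144187 0.15675024 0.1       ] [0.4058709  0.18365357 0.1       ]
```

move_arm(plan=[4.44,-11.94,-1.5,0,0,0.29,4.44,-11.94,-1.5,0,0,0.29,4.44,-11.94,-1.5,0,0,0.29,4.44,-11.94,-1.5,0,0,0.29,4.44,-11.94,-1.5,0,0,0.29,4.44,-11.94,-1.5,0,0,0.29,4.44,-11.94,-1.5,0,0,0.29,4.44,-11.94,-1.5,0,0,0.29,4.44,-11.94,-1.5,0,0,0.29,4.44,-11.94,-1.5,0,0,0.29], grip=70)

```text
time_s: 1.55
eef_pos: [0.4135, -0.0425, 0.1586]
eef_rot: [0.001, 0.03, 1.0, -0.0]
wrist_force: [0.9, 0.7, 1.0]
opening: 0.818
grasp_force: 0.0
```

move_arm(plan=[0.11,-0.3,-0.3,0,0,0,0.11,-0.3,-1.2,0,0,0,0.11,-0.3,-2.0,0,0,0,0.11,-0.3,-2.5,0,0,0,0.11,-0.3,-2.82,0,0,0,0.11,-0.3,-2.82,0,0,0])

```text
time_s: 2.3
eef_pos: [0.4173, -0.0548, 0.0164]
eef_rot: [-0.001, 0.03, 1.0, 0.001]
wrist_force: [0.5, 0.5, 0.1]
opening: 0.819
grasp_force: 0.0
```

```bash
python3 - <<'E'
from h import *
o=ctrl.get_obs();print(o["eef_pos"],o["wrist_force"])
c=cam("scene")
for b in blobs(c,(8,150,120),(24,255,255),12):print(b[0],b[1][4])
for dx in(-.016,.016):print(proj(c,o["eef_pos"]+[0,dx,.0]))
cv2.imwrite("pics/g1.png",cv2.resize(c["pixels"][150:280,260:420],None,fx=4,fy=4)[:,:,::-1])
E
```

```text
[ 0.41732878 -0.05480252  0.01640945] [0.49680274 0.4826781  0.0531159 ]
[327.8  60.1] 14
[338.4  62.4] 21
[302.6 295.5] 108
[344.  299.6] 68
[356.3 305.9] 66
[332.30346894 227.81933687]
[336.39870698 237.69539895]
```

View pics/g1.png

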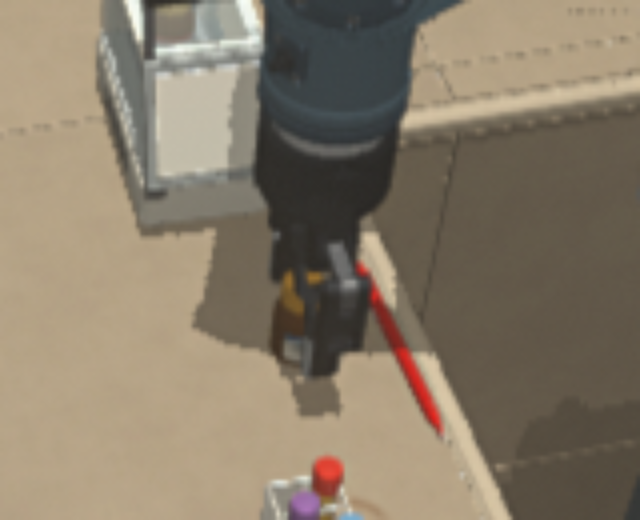

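The near finger straddles the bottle at crop (320,320), and the bottle's left edge at crop 272 agrees with its computed centre. Closing now and lifting a little.

move_arm(plan=[0,0,0,0,0,0,0,0,0,0,0,0,0,0,0,0,0,0,0,0,0,0,0,0,0,0,0,0,0,0,0,0,0,0,0,0,0,0,0.1,0,0,0,0,0,0.4,0,0,0,0,0,0.8,0,0,0], grip=20)

```text
time_s: 3.48
eef_pos: [0.418, -0.055, 0.0578]
eef_rot: [-0.0, 0.03, 1.0, 0.0]
wrist_force: [0.4, -0.5, -0.5]
opening: 0.345
grasp_force: 59.2
```

move_arm(plan=[0.3,0.4,0.1,0,0,0,0.8,1.0,0.1,0,0,0,1.4,1.7,0,0,0,0,1.64,2.0,-0.3,0,0,0,1.64,2.0,-0.6,0,0,0,1.64,2.0,-0.79,0,0,0,1.64,2.0,-0.79,0,0,0])

```text
time_s: 4.35
eef_pos: [0.4996, 0.0445, 0.0185]
eef_rot: [-0.001, 0.03, 1.0, 0.0]
wrist_force: [-3.2, 3.1, 9.9]
opening: 0.343
grasp_force: 59.9
```

move_arm(plan=[0,0,0,0,0,0,0,0,0,0,0,0,0,0,0,0,0,0,0,0,0.6,0,0,0,0,0,1.8,0,0,0,0,0,3.0,0,0,0,0,0,3.6,0,0,0], grip=60)

```text
time_s: 5.22
eef_pos: [0.5018, 0.0445, 0.2016]
eef_rot: [0.003, 0.03, 1.0, -0.0]
wrist_force: [0.2, 0.2, -0.2]
opening: 0.707
grasp_force: 0.0
```

move_arm(plan=[-0.2,-1.0,0.4,0,0,0,-0.5,-2.2,0.5,0,0,0,-0.8,-3.4,0.5,0,0,0,-1.1,-4.4,0.5,0,0,0,-1.16,-4.79,0.4,0,0,0,-1.16,-4.79,-0.2,0,0,0,-1.16,-4.79,-0.7,0,0,0,-1.16,-4.79,-0.96,0,0,0,-1.16,-4.79,-0.96,0,0,0], grip=40)

```text
time_s: 6.35
eef_pos: [0.442, -0.1939, 0.149]
eef_rot: [-0.001, 0.03, 1.0, 0.001]
wrist_force: [-0.4, 0.4, 0.0]
opening: 0.467
grasp_force: 0.0
```

```bash
python3 - <<'E'
from h import *
c=cam("scene");d=cam("top")
a=cv2.resize(c["pixels"][100:220,250:360],None,fx=4,fy=4);b=cv2.resize(d["pixels"][220:320,280:380],None,fx=4,fy=4)
b=cv2.copyMakeBorder(b,0,80,0,0,0)
cv2.imwrite("pics/g2.png",cv2.hconcat([a,b])[:,:,::-1])
for b in blobs(d,(8,150,120),(24,255,255),30):print(b[0],b[1][4],ray(d,*b[0],.061))
E
```

```text
[227.1 226.7] 49 [0.54521089 0.12114447 0.061     ]
[255.8 244.7] 60 [0.49823484 0.04156587 0.061     ]
[492.1 301.8] 33 [ 0.36345404 -0.58175994  0.061     ]
[500.6 313.4] 30 [ 0.33432247 -0.60264691  0.061     ]
```

View pics/g2.png

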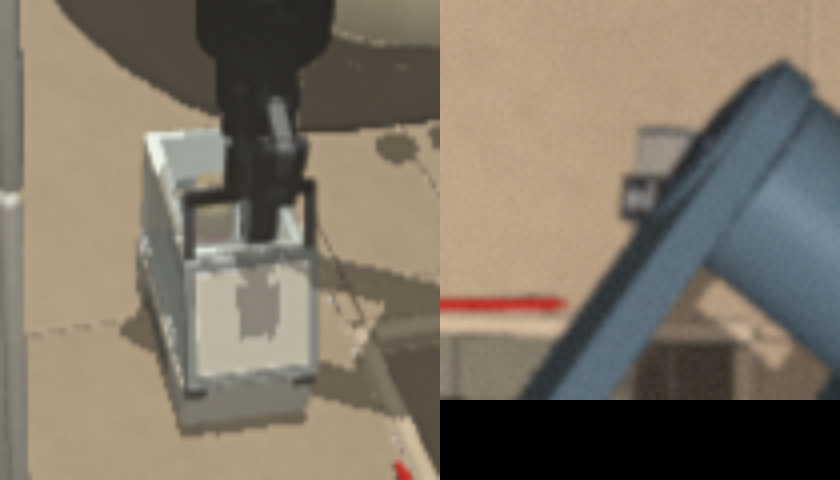

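The left half shows the fingers straddling the grab bar near its middle, at crop (262,190), with the bar's ends at (185,200) and (312,182). Close on it and work out the arc.

move_arm(plan=[0,0,0,0,0,0,0,0,0,0,0,0,0,0,0,0,0,0,0,0,0,0,0,0,0,0,0,0,0,0], grip=2)

```text
time_s: 7.08
eef_pos: [0.4429, -0.1952, 0.1507]
eef_rot: [0.001, 0.03, 1.0, -0.001]
wrist_force: [-0.7, 0.5, 5.2]
opening: 0.092
grasp_force: 58.8
```

```bash
cat >> h.py <<'E'
H=np.array([.4455,-.153]); X=np.array([-.06,-.998])
def bar(th):
    a=np.radians(22)-th; x=.124*np.sin(a)-.004*np.cos(a); z=.124*np.cos(a)+.004*np.sin(a)+.05
    return np.r_[H+X*x,z]
E
python3 - <<'E'
from h import *
o=ctrl.get_obs();print(o["eef_pos"],o["grasp_force"],o["opening"],o["wrist_force"],bar(0))
for i in range(17):
    th=1.97*i/16;print(i,th.__round__(2),((bar(th)-bar(0))/.05).round(2))
E
```

```text
[ 0.44289676 -0.19519022  0.15065156] 58.75531017780304 0.09220561948906607 [-0.65468574  0.51955025  5.22686276] [ 0.44293545 -0.195657    0.16646922]
0 0.0 [0. 0. 0.]
1 0.12 [0.02 0.29 0.09]
2 0.25 [0.04 0.59 0.14]
3 0.37 [0.05 0.9  0.15]
4 0.49 [0.07 1.2  0.13]
5 0.62 [0.09 1.5  0.07]
6 0.74 [ 0.11  1.79 -0.03]
7 0.86 [ 0.12  2.06 -0.16]
8 0.98 [ 0.14  2.32 -0.33]
9 1.11 [ 0.15  2.55 -0.52]
10 1.23 [ 0.17  2.76 -0.75]
11 1.35 [ 0.18  2.94 -0.99]
12 1.48 [ 0.19  3.09 -1.26]
13 1.6 [ 0.19  3.2  -1.54]
14 1.72 [ 0.2   3.28 -1.84]
15 1.85 [ 0.2   3.32 -2.14]
16 1.97 [ 0.2   3.33 -2.45]
```

move_arm(plan=[0.02,0.29,0.09,0,0,0,0.04,0.59,0.14,0,0,0,0.05,0.9,0.15,0,0,0,0.07,1.2,0.13,0,0,0,0.09,1.5,0.07,0,0,0,0.11,1.79,-0.03,0,0,0,0.12,2.06,-0.16,0,0,0,0.14,2.32,-0.33,0,0,0])

```text
time_s: 8.07
eef_pos: [0.4482, -0.0796, 0.1316]
eef_rot: [-0.001, 0.029, 1.0, -0.002]
wrist_force: [2.8, -23.4, -21.4]
opening: 0.089
grasp_force: 58.0
```

move_arm(plan=[0.01,0.23,-0.19,0,0,0,0.03,0.44,-0.42,0,0,0,0.04,0.62,-0.66,0,0,0,0.05,0.77,-0.93,0,0,0,0.05,0.88,-1.21,0,0,0,0.06,0.96,-1.51,0,0,0,0.06,1.0,-1.81,0,0,0,0.06,1.01,-2.12,0,0,0,0.06,1.01,-2.12,0,0,0,0.06,1.01,-2.12,0,0,0])

```text
time_s: 9.32
eef_pos: [0.4549, -0.0353, 0.0313]
eef_rot: [0.002, 0.028, 1.0, -0.007]
wrist_force: [-15.9, -39.1, 27.7]
opening: 0.089
grasp_force: 68.3
```

move_arm(plan=[0,-0.13,0,0,0,0,0,-0.13,0,0,0,0,0,-0.13,0,0,0,0,0,-0.13,0,0,0,0,0,-0.13,1.0,0,0,0,0,1,2.2,0,0,0,0,2,3.2,0,0,0,0,3,3.4,0,0,0], grip=40)

```text
time_s: 10.32
eef_pos: [0.4533, 0.1108, 0.1947]
eef_rot: [0.002, 0.031, 1.0, 0.0]
wrist_force: [1.5, 0.5, 0.1]
opening: 0.467
grasp_force: 0.0
```

```bash
python3 - <<'E'
from h import *
c=cam("scene");d=cam("top")
a=cv2.resize(c["pixels"][110:230,260:370],None,fx=4,fy=4);b=cv2.resize(d["pixels"][230:310,280:380],None,fx=4,fy=4)
b=cv2.copyMakeBorder(b,0,160,0,0,0)
cv2.imwrite("pics/g3.png",cv2.hconcat([a,b])[:,:,::-1])
E
```

```text
(no output)
```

View pics/g3.png

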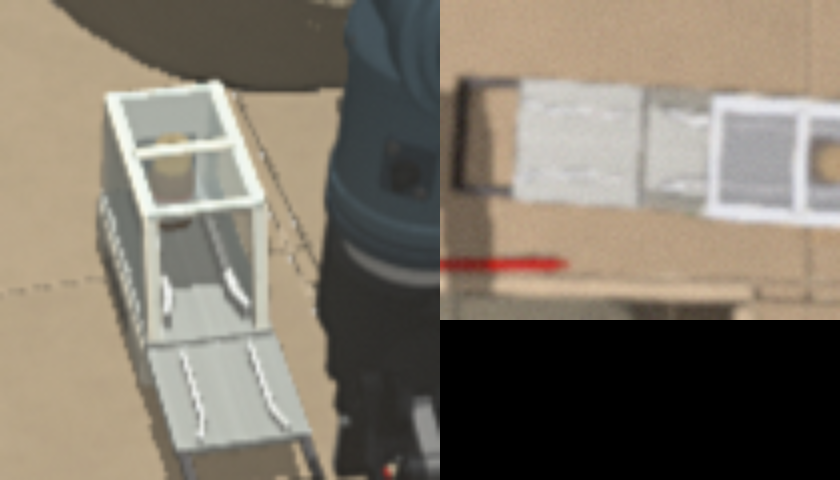

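The door lies level. In the right half the panel's outer edge is at x≈518, the hinge line at ≈642 and the bar at ≈459. The ribs are at rows ≈110 and ≈190.

```bash
python3 - <<'E'
from h import *
C={n:cam(n) for n in("scene","top")}
T=lambda x,y,z:ray(C["top"],(x-440+.5)/4-.5+280,(y+.5)/4-.5+230,z).round(4)
S=lambda x,y,z:ray(C["scene"],(x+.5)/4-.5+260,(y+.5)/4-.5+110,z).round(4)
def show(n,a,b):
    d=b-a;print(n,"mid",((a+b)/2).round(4),"len",np.hypot(*d[:2]).round(4),"ang",np.arctan2(d[1],d[0]).round(4))
show("outer edge(-86)T",T(515,202,.05),T(522,80,.05)); show("same S",S(311,434,.05),S(180,450,.05))
show("hinge T",T(640,207,.05),T(646,85,.05));show("hinge S",S(272,328,.05),S(148,347,.05))
show("bar T(-124)",T(456,193,.05),T(462,78,.05))
show("roof(33)T",T(706,216,.127),T(714,97,.127));show("roof S",S(265,202,.127),S(148,214,.127))
show("ribs far T",T(530,189,.056),T(535,110,.056));show("ribs near hinge T",T(615,192,.056),T(620,114,.056))
show("ribs near S",S(250,346,.056),S(181,353,.056))
E
```

```text
outer edge(-86)T mid [ 0.4468 -0.0768  0.05  ] len 0.082 ang -0.0403
same S mid [ 0.4476 -0.0714  0.05  ] len 0.0784 ang -0.0587
hinge T mid [ 0.4455 -0.1607  0.05  ] len 0.0817 ang -0.0392
hinge S mid [ 0.4438 -0.1602  0.05  ] len 0.0788 ang -0.0089
bar T(-124) mid [ 0.4496 -0.0365  0.05  ] len 0.0773 ang -0.031
roof(33)T mid [ 0.4427 -0.195   0.127 ] len 0.0739 ang -0.0623
roof S mid [ 0.4415 -0.1922  0.127 ] len 0.0714 ang -0.0687
ribs far T mid [ 0.4415 -0.0862  0.056 ] len 0.0527 ang -0.0475
ribs near hinge T mid [ 0.4406 -0.1431  0.056 ] len 0.052 ang -0.0539
ribs near S mid [ 0.4456 -0.1436  0.056 ] len 0.0426 ang -0.0798
```

move_arm(plan=[0.4,-0.6,0,0,0,0,0.93,-1.32,0,0,0,0,0.93,-1.32,-0.8,0,0,0,0.93,-1.32,-1.8,0,0,0,0.93,-1.32,-2.8,0,0,0,0.93,-1.32,-3.3,0,0,0,0.93,-1.32,-3.5,0,0,0,0.93,-1.32,-3.5,0,0,0], grip=60)

```text
time_s: 11.52
eef_pos: [0.4981, 0.0428, 0.0163]
eef_rot: [-0.001, 0.031, 1.0, 0.0]
wrist_force: [0.3, 1.0, 0.4]
opening: 0.702
grasp_force: 0.0
```

move_arm(plan=[0,0,0,0,0,0,0,0,0,0,0,0,0,0,0,0,0,0,0,0,0,0,0,0,0,0,0,0,0,0,0,0,0.1,0,0,0,0,0,0.6,0,0,0,0,0,1.4,0,0,0,0,0,2.2,0,0,0,0,0,2.4,0,0,0], grip=20)

```text
time_s: 12.78
eef_pos: [0.5006, 0.0433, 0.14]
eef_rot: [0.003, 0.03, 1.0, -0.0]
wrist_force: [-0.5, 0.5, -0.5]
opening: 0.341
grasp_force: 59.3
```

move_arm(plan=[-0.1,-0.3,0.2,0,0,-0.17,-0.25,-0.75,0.2,0,0,-0.35,-0.4,-1.25,0.2,0,0,-0.53,-0.55,-1.75,0.1,0,0,-0.71,-0.7,-2.3,0,0,0,-0.89,-0.85,-2.8,-0.2,0,0,-1.07,-1.0,-3.2,-0.4,0,0,-1.25,-1.07,-3.5,-0.6,0,0,-1.42,-1.09,-3.55,-0.8,0,0,-1.557,-1.09,-3.55,-0.9,0,0,-1.557])

```text
time_s: 14.02
eef_pos: [0.4433, -0.1337, 0.0907]
eef_rot: [-0.001, 0.723, 0.691, -0.0]
wrist_force: [-0.9, 0.6, -1.1]
opening: 0.343
grasp_force: 59.2
```

```bash
python3 - <<'E'
from h import *
o=ctrl.get_obs();print(o["eef_pos"],o["eef_rot"])
c=cam("scene");d=cam("top")
a=cv2.resize(c["pixels"][110:220,260:360],None,fx=4,fy=4);b=cv2.resize(d["pixels"][230:310,280:380],None,fx=4,fy=4)
b=cv2.copyMakeBorder(b,0,120,0,0,0)
cv2.imwrite("pics/g4.png",cv2.hconcat([a,b])[:,:,::-1])
E
```

```text
[ 0.44329558 -0.13367258  0.09065008] [-1.24937516e-03  7.22990029e-01  6.90857272e-01 -2.92990532e-04]
```

View pics/g4.png

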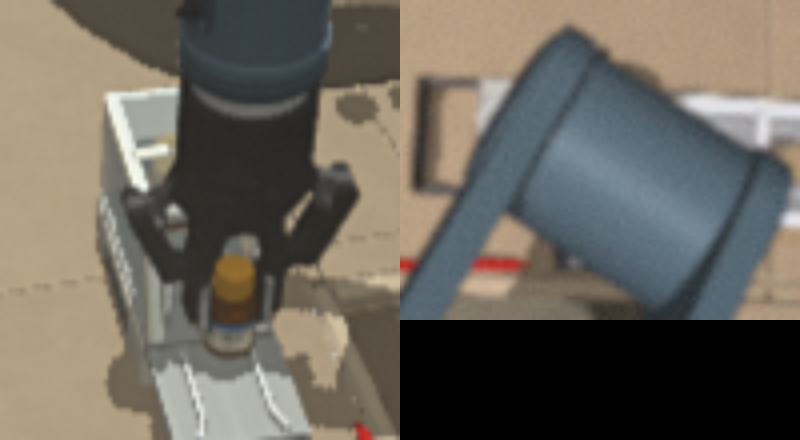

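The left half shows bottle_c held above the lowered door between the ribs, its base at crop (230,350). It is about 2 mm to the robot's side of the middle, so I'll shift it +2 mm in x and lower it.

move_arm(plan=[0.04,0,-0.1,0,0,0,0.04,0,-0.25,0,0,0,0.04,0,-0.38,0,0,0,0.04,0,-0.46,0,0,0,0.04,0,-0.47,0,0,0])

```text
time_s: 14.75
eef_pos: [0.4465, -0.1341, 0.0685]
eef_rot: [-0.0, 0.723, 0.691, 0.0]
wrist_force: [-0.7, 0.9, 2.6]
opening: 0.344
grasp_force: 59.4
```

move_arm(plan=[0,-0.1,0,0,0,0,-0.01,-0.24,0,0,0,0,-0.01,-0.24,0,0,0,0])

```text
time_s: 15.12
eef_pos: [0.4459, -0.1468, 0.0686]
eef_rot: [0.0, 0.723, 0.69, -0.0]
wrist_force: [-0.2, -0.8, -1.2]
opening: 0.343
grasp_force: 59.3
```

move_arm(plan=[0,0,0,0,0,0,0,0,0,0,0,0,0,0,0,0,0,0,0,0,0,0,0,0,0,0.3,0.05,0,0,0,0.02,0.7,0.1,0,0,0,0.05,1.0,0.1,0,0,0], grip=55)

```text
time_s: 16.0
eef_pos: [0.4483, -0.0946, 0.0737]
eef_rot: [0.0, 0.723, 0.691, 0.0]
wrist_force: [0.5, -1.0, -0.0]
opening: 0.647
grasp_force: 0.0
```

move_arm(plan=[0,0,0,0,0,0,0,0,0,0,0,0,0,0,0,0,0,0,0,0,0,0,0,0,0,0,0,0,0,0,0,0,0,0,0,0], grip=0)

```text
time_s: 16.75
eef_pos: [0.4484, -0.0962, 0.0736]
eef_rot: [-0.0, 0.723, 0.691, -0.0]
wrist_force: [-0.5, 0.1, -1.3]
opening: 0.0
grasp_force: 0.0
```

```bash
python3 - <<'E'
from h import *
o=ctrl.get_obs();print(o["eef_pos"],o["opening"],o["wrist_force"])
c=cam("scene")
for b in blobs(c,(8,130,100),(24,255,255),25):print(b[0],b[1], ray(c,*b[0],.106).round(3))
cv2.imwrite("pics/g5.png",cv2.resize(c["pixels"][110:220,250:370],None,fx=4,fy=4)[:,:,::-1])
E
```

```text
[ 0.44837081 -0.09618982  0.07355452] 0.00011499735290224291 [-0.51204579  0.13714052 -1.30769958]
[302.3 295.9] [297 289  12  15 132] [0.558 0.16  0.106]
[344.2 299.5] [341 293   8  14  75] [0.482 0.186 0.106]
[356.1 306.1] [353 301   8  12  74] [0.465 0.205 0.106]
```

View pics/g5.png

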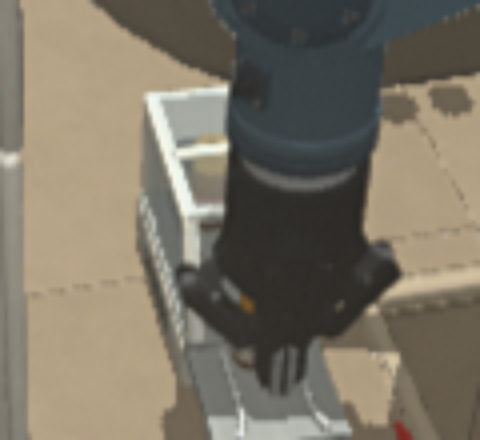

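move_arm(plan=[-0.03,-0.3,0,0,0,0,-0.04,-0.45,0,0,0,0,-0.04,-0.57,0,0,0,0,-0.05,-0.69,0,0,0,0,-0.05,-0.81,0,0,0,0,-0.06,-0.93,0,0,0,0,-0.06,-1.05,0,0,0,0,-0.07,-1.17,0,0,0,0,-0.07,-1.29,0,0,0,0,-0.07,-1.38,0,0,0,0])

```text
time_s: 18.05
eef_pos: [0.4449, -0.1655, 0.0736]
eef_rot: [0.0, 0.723, 0.691, 0.0]
wrist_force: [-0.5, 0.2, -0.2]
opening: 0.006
grasp_force: 0.1
```

move_arm(plan=[0,-0.08,0,0,0,0,0,-0.16,0,0,0,0,0,-0.16,0,0,0,0])

```text
time_s: 18.42
eef_pos: [0.4449, -0.1733, 0.0736]
eef_rot: [0.0, 0.723, 0.691, -0.0]
wrist_force: [0.1, -0.7, 0.7]
opening: 0.002
grasp_force: 0.0
```

move_arm(plan=[0.02,0.6,0.1,0,0,0,0.05,1.4,0.6,0,0,0,0.3,2.6,1.4,0,0,0,0.8,3.7,2.0,0,0,0,1.3,4.7,2.3,0,0,0,1.6,5.4,2.3,0,0,0,1.6,5.4,2.3,0,0,0], grip=45)

```text
time_s: 19.3
eef_pos: [0.5257, 0.0999, 0.1891]
eef_rot: [0.0, 0.722, 0.692, 0.001]
wrist_force: [0.9, 0.2, -0.5]
opening: 0.53
grasp_force: 0.0
```

```bash
python3 - <<'E'
from h import *
o=ctrl.get_obs();print(o["eef_pos"])
c=cam("scene");d=cam("top")
im=cv2.imread("pics/scene0.png");tp=cv2.imread("pics/top0.png")
a=cv2.resize(im[280:360,260:360],None,fx=4,fy=4);b=cv2.resize(tp[190:270,180:255],None,fx=5,fy=5)
e=cv2.resize(c["pixels"][110:200,265:350],None,fx=4,fy=4)[:,:,::-1]
W=np.zeros((590,780,3),np.uint8);W[:320,:400]=a;W[:400,400:775]=b;W[:0]=0;W[325:590,:340]=e[:265]
cv2.imwrite("pics/g6.png",W)
for n,k in(("s",c),("t",d)):
  for q in blobs(k,(8,100,90),(26,255,255),20):print(n,q[0],q[1][4], ray(k,*q[0],.061).round(3),ray(k,*q[0],.109).round(3))
E
```

```text
[0.52567745 0.09993637 0.18910047]
s [302.3 297.7] 186 [0.549 0.135 0.061] [0.56  0.166 0.109]
s [344.2 299.7] 87 [0.468 0.158 0.061] [0.483 0.188 0.109]
s [378.6 304.3] 78 [0.405 0.184 0.061] [0.423 0.212 0.109]
s [356.1 306. ] 84 [0.45  0.178 0.061] [0.466 0.207 0.109]
s [318.6 333. ] 44 [0.54  0.22  0.061] [0.551 0.246 0.109]
s [320.3 341.7] 21 [0.542 0.238 0.061] [0.553 0.264 0.109]
t [536.    1.6] 142 [ 1.197 -0.729  0.061] [ 1.166 -0.699  0.109]
t [396.4 119.4] 277 [ 0.851 -0.337  0.061] [ 0.835 -0.325  0.109]
t [207.9 252.5] 24 [0.474 0.171 0.061] [0.475 0.161 0.109]
t [200.8 259.8] 25 [0.454 0.189 0.061] [0.456 0.178 0.109]
t [344.7 267.9] 23 [ 0.442 -0.198  0.061] [ 0.444 -0.191  0.109]
t [458.6 301.1] 45 [ 0.363 -0.495  0.061] [ 0.368 -0.476  0.109]
t [492.4 301.9] 52 [ 0.363 -0.583  0.061] [ 0.369 -0.559  0.109]
t [500.9 313.2] 44 [ 0.335 -0.603  0.061] [ 0.341 -0.579  0.109]
t [467.6 323.1] 45 [ 0.307 -0.517  0.061] [ 0.315 -0.497  0.109]
t [459.3 333.4] 43 [ 0.28  -0.495  0.061] [ 0.289 -0.476  0.109]
```

View pics/g6.png

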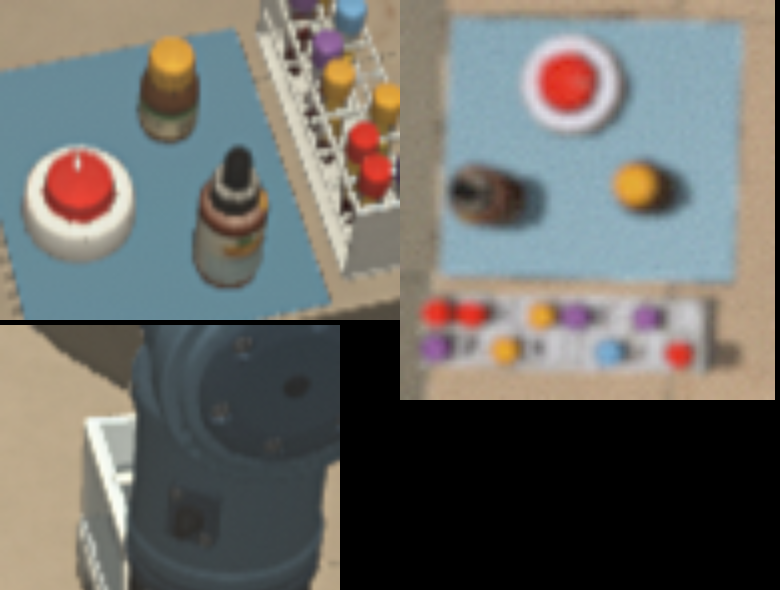

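Left: bottle_a stands clear of its neighbours, with the timer at (78,205), dropper_2 at (232,215) and the rack beyond x=300. Right: its cap is at (638,187), well apart from the timer and the dropper. Going down on it.

move_arm(plan=[0.4,0.5,0,0,0,0,0.4,0.5,-0.4,0,0,0,0.4,0.5,-1.2,0,0,0,0.4,0.5,-2.0,0,0,0,0.4,0.5,-2.7,0,0,0,0.4,0.5,-3.2,0,0,0,0.4,0.5,-3.38,0,0,0,0.4,0.5,-3.38,0,0,0])

```text
time_s: 20.4
eef_pos: [0.5445, 0.1211, 0.0194]
eef_rot: [-0.0, 0.724, 0.69, -0.0]
wrist_force: [-0.2, -0.7, 0.5]
opening: 0.528
grasp_force: 0.0
```

move_arm(plan=[0,0,0,0,0,0,0,0,0,0,0,0,0,0,0,0,0,0,0,0,0,0,0,0,0,0,0.1,0,0,0,0,0,0.6,0,0,0,0,0,1.4,0,0,0,0,0,2.2,0,0,0,0,0,2.6,0,0,0,0,0,2.6,0,0,0], grip=20)

```text
time_s: 21.65
eef_pos: [0.546, 0.1222, 0.1515]
eef_rot: [0.001, 0.723, 0.691, 0.001]
wrist_force: [-0.5, 1.0, -1.8]
opening: 0.343
grasp_force: 59.3
```

move_arm(plan=[-0.1,-0.4,0,0,0,0,-0.4,-1.2,0,0,0,0,-0.75,-2.1,0,0,0,0,-1.15,-3.0,-0.2,0,0,0,-1.55,-3.9,-0.5,0,0,0,-1.85,-4.7,-0.9,0,0,0,-1.98,-5.05,-1.2,0,0,0,-1.99,-5.1,-1.3,0,0,0,-1.99,-5.1,-1.5,0,0,0,-1.99,-5.1,-1.62,0,0,0])

```text
time_s: 22.9
eef_pos: [0.4453, -0.1322, 0.0681]
eef_rot: [-0.0, 0.723, 0.691, -0.0]
wrist_force: [-7.4, 3.5, 43.7]
opening: 0.341
grasp_force: 64.2
```

move_arm(plan=[0,0,0,0,0,0,0,0,0,0,0,0])

```text
time_s: 23.15
eef_pos: [0.4456, -0.1324, 0.0685]
eef_rot: [0.0, 0.723, 0.691, 0.0]
wrist_force: [-0.2, 0.3, 0.2]
opening: 0.339
grasp_force: 59.4
```

move_arm(plan=[0,-0.1,0.01,0,0,0,0,-0.2,0.01,0,0,0,0,-0.2,0.01,0,0,0])

```text
time_s: 23.52
eef_pos: [0.4455, -0.1436, 0.0691]
eef_rot: [0.0, 0.723, 0.69, 0.0]
wrist_force: [-0.3, 0.1, 0.0]
opening: 0.342
grasp_force: 59.4
```

move_arm(plan=[0,0,0,0,0,0,0,0,0,0,0,0,0,0,0,0,0,0,0,0,0,0,0,0,0,0.3,0.05,0,0,0,0.02,0.7,0.1,0,0,0,0.05,1.0,0.1,0,0,0], grip=55)

```text
time_s: 24.4
eef_pos: [0.4478, -0.0916, 0.0742]
eef_rot: [-0.0, 0.723, 0.691, 0.0]
wrist_force: [0.6, 0.0, -0.3]
opening: 0.642
grasp_force: 0.0
```

move_arm(plan=[0,0,0,0,0,0,0,0,0,0,0,0,0,0,0,0,0,0,0,0,0,0,0,0,0,0,0,0,0,0,0,0,0,0,0,0], grip=0)

```text
time_s: 25.15
eef_pos: [0.4479, -0.0932, 0.074]
eef_rot: [-0.0, 0.723, 0.691, -0.0]
wrist_force: [-0.7, 0.4, 0.7]
opening: 0.001
grasp_force: 0.0
```

move_arm(plan=[-0.03,-0.3,0,0,0,0,-0.04,-0.45,0,0,0,0,-0.04,-0.57,0,0,0,0,-0.05,-0.69,0,0,0,0,-0.05,-0.81,0,0,0,0,-0.06,-0.93,0,0,0,0,-0.06,-1.05,0,0,0,0,-0.07,-1.17,0,0,0,0,-0.07,-1.29,0,0,0,0,-0.07,-1.4,0,0,0,0])

```text
time_s: 26.4
eef_pos: [0.4444, -0.1634, 0.074]
eef_rot: [-0.0, 0.723, 0.691, -0.0]
wrist_force: [0.4, 0.2, 0.2]
opening: -0.001
grasp_force: 0.1
```

move_arm(plan=[0,-0.08,0,0,0,0,0,-0.16,0,0,0,0,-0.01,-0.22,0,0,0,0,-0.01,-0.26,0,0,0,0,-0.01,-0.26,0,0,0,0,-0.01,-0.26,0,0,0,0])

```text
time_s: 27.15
eef_pos: [0.4439, -0.176, 0.0741]
eef_rot: [0.0, 0.723, 0.691, 0.0]
wrist_force: [-0.0, -0.2, -0.4]
opening: 0.002
grasp_force: 0.0
```

move_arm(plan=[0.02,0.6,0.1,0,0,0.15,0.05,1.4,0.6,0,0,0.33,0.1,2.4,1.2,0,0,0.51,0.16,3.4,1.4,0,0,0.69,0.16,4.0,1.4,0,0,0.87,0.16,4.0,1.4,0,0,1.05,0.16,4.0,1.4,0,0,1.23,0.16,4.0,1.4,0,0,1.41,0.16,4.0,1.4,0,0,1.55,0.16,4.0,1.4,0,0,1.55], grip=40)

```text
time_s: 28.4
eef_pos: [0.4518, 0.0241, 0.1441]
eef_rot: [0.0, 0.034, 0.999, 0.0]
wrist_force: [0.2, 0.4, 0.4]
opening: 0.467
grasp_force: 0.0
```

```bash
python3 - <<'E'
from h import *
o=ctrl.get_obs();print(o["eef_pos"],o["eef_rot"])
c=cam("scene");d=cam("top")
a=cv2.resize(c["pixels"][110:220,260:350],None,fx=5,fy=5)[:,:,::-1];b=cv2.resize(d["pixels"][240:300,310:375],None,fx=5,fy=5)[:,:,::-1]
W=np.zeros((550,780,3),np.uint8);W[:550,:450]=a;W[:300,450:775]=b
cv2.imwrite("pics/g7.png",W)
E
```

```text
[0.45180336 0.02407284 0.1440654 ] [1.24564956e-06 3.39493677e-02 9.99423554e-01 7.84072276e-07]
```

View pics/g7.png

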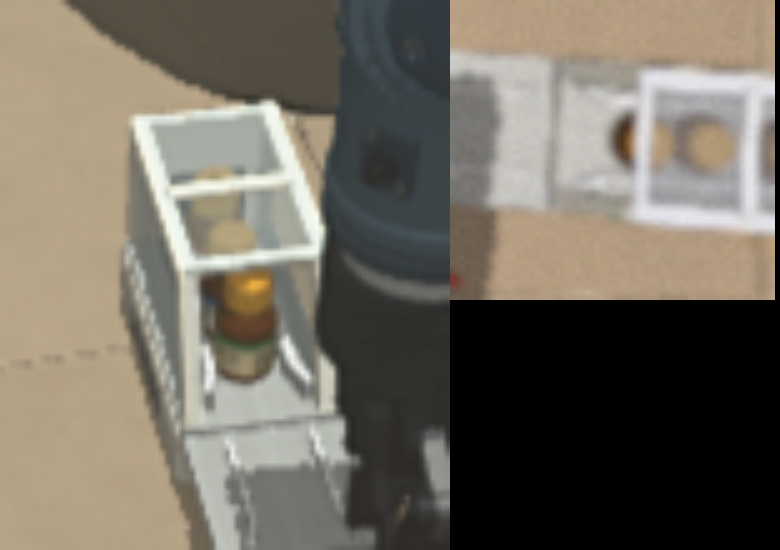

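All three caps stand in single file. In the right crop they are at (648,145) and (706,143), 30 mm apart, with the third behind; the left crop shows the last bottle upright between the rails. That was my eleventh picture, one over the limit of 10, so from here I work by numbers only. Next is the bar.

move_arm(plan=[0,-0.6,0,0,0,0,0,-1.19,-0.3,0,0,0,0,-1.19,-1.0,0,0,0,0,-1.19,-1.6,0,0,0,0,-1.19,-2.0,0,0,0,0,-1.19,-2.26,0,0,0,0,-1.19,-2.26,0,0,0], grip=28)

```text
time_s: 29.38
eef_pos: [0.4513, -0.0353, 0.0304]
eef_rot: [-0.001, 0.034, 0.999, 0.0]
wrist_force: [0.5, -0.7, 1.3]
opening: 0.327
grasp_force: 0.0
```

move_arm(plan=[0,0,0,0,0,0,0,0,0,0,0,0,0,0,0,0,0,0,0,0,0,0,0,0], grip=2)

```text
time_s: 29.88
eef_pos: [0.4526, -0.0356, 0.0319]
eef_rot: [0.001, 0.033, 0.999, -0.0]
wrist_force: [-0.9, 2.8, 6.5]
opening: 0.09
grasp_force: 59.1
```

```bash
sed -i 's/^H=.*/H=np.array([.4445,-.159]); X=np.array([-.046,-.999])/' h.py; python3 - <<'E'
from h import *
o=ctrl.get_obs();print(o["eef_pos"],o["grasp_force"],o["opening"],o["wrist_force"])
for i in range(19):
    th=1.955*(1-i/18);print(i,th.__round__(2),((bar(th)-bar(1.955))/.05).round(2))
E
```

```text
[ 0.45262115 -0.03558781  0.0318865 ] 59.05091464519501 0.08970269246700724 [-0.93383207  2.8131145   6.53948503]
0 1.96 [0. 0. 0.]
1 1.85 [-0.   -0.01  0.27]
2 1.74 [-0.   -0.04  0.54]
3 1.63 [-0.  -0.1  0.8]
4 1.52 [-0.01 -0.2   1.05]
5 1.41 [-0.01 -0.31  1.29]
6 1.3 [-0.02 -0.46  1.52]
7 1.19 [-0.03 -0.63  1.73]
8 1.09 [-0.04 -0.82  1.92]
9 0.98 [-0.05 -1.03  2.09]
10 0.87 [-0.06 -1.25  2.24]
11 0.76 [-0.07 -1.49  2.36]
12 0.65 [-0.08 -1.75  2.45]
13 0.54 [-0.09 -2.01  2.52]
14 0.43 [-0.1  -2.27  2.55]
15 0.33 [-0.12 -2.54  2.56]
16 0.22 [-0.13 -2.81  2.54]
17 0.11 [-0.14 -3.07  2.49]
18 0.0 [-0.15 -3.33  2.41]
```

move_arm(plan=[0,-0.01,0.27,0,0,0,0,-0.04,0.54,0,0,0,0,-0.1,0.8,0,0,0,-0.01,-0.2,1.05,0,0,0,-0.01,-0.31,1.29,0,0,0,-0.02,-0.46,1.52,0,0,0,-0.03,-0.63,1.73,0,0,0,-0.04,-0.82,1.92,0,0,0,-0.05,-1.03,2.09,0,0,0])

```text
time_s: 31.0
eef_pos: [0.4503, -0.0836, 0.1378]
eef_rot: [0.001, 0.033, 0.999, 0.004]
wrist_force: [0.7, 21.6, 19.7]
opening: 0.087
grasp_force: 58.9
```

move_arm(plan=[-0.01,-0.22,0.15,0,0,0,-0.02,-0.46,0.27,0,0,0,-0.03,-0.72,0.36,0,0,0,-0.04,-0.98,0.43,0,0,0,-0.05,-1.24,0.46,0,0,0,-0.07,-1.51,0.47,0,0,0,-0.08,-1.78,0.45,0,0,0,-0.09,-2.04,0.4,0,0,0])

```text
time_s: 32.0
eef_pos: [0.4455, -0.1898, 0.1571]
eef_rot: [0.001, 0.033, 0.999, -0.0]
wrist_force: [2.3, 3.4, 4.2]
opening: 0.086
grasp_force: 63.8
```

Last bit: up to the stop, reading the force.

move_arm(plan=[-0.01,-0.13,-0.04,0,0,0,-0.01,-0.26,-0.08,0,0,0,-0.01,-0.26,-0.08,0,0,0])

```text
time_s: 32.38
eef_pos: [0.4447, -0.2022, 0.1525]
eef_rot: [0.0, 0.033, 0.999, 0.0]
wrist_force: [0.3, 3.9, 8.7]
opening: 0.085
grasp_force: 65.5
```

move_arm(plan=[0,-0.08,-0.03,0,0,0,0,-0.08,-0.03,0,0,0])

```text
time_s: 32.62
eef_pos: [0.4447, -0.2025, 0.1523]
eef_rot: [-0.0, 0.033, 0.999, 0.003]
wrist_force: [-3.4, 21.1, 26.9]
opening: 0.084
grasp_force: 67.5
```

The stop is felt at y=-0.2025, where the geometry predicted it (-0.202). Release and retreat upward.

move_arm(plan=[0,0.04,0.01,0,0,0,0,0.04,0.01,0,0,0,0,0.04,0.01,0,0,0,0,0.04,0.01,0,0,0,0,0.04,0.6,0,0,0,0,0.04,1.4,0,0,0,-0.3,1.5,2.0,0,0,0,-0.6,2.7,2.2,0,0,0,-0.9,3.9,2.2,0,0,0,-0.9,3.9,2.2,0,0,0], grip=36)

```text
time_s: 33.88
eef_pos: [0.3985, -0.0087, 0.2603]
eef_rot: [0.0, 0.032, 0.999, 0.0]
wrist_force: [0.7, -0.3, 0.8]
opening: 0.422
grasp_force: 0.0
```

```bash
python3 - <<'E'
from h import *
o=ctrl.get_obs();print(o["eef_pos"],o["wrist_force"])
d=cam("top")
# dark bar columns near warmer, rows mid-bar; first picture vs now
for n,im in(("start",cv2.imread("pics/top0.png")),("now",d["pixels"][:,:,::-1])):
    g=im[255:284,340:362].astype(int).mean(2)
    m=g<75; ys,xs=np.nonzero(m); print(n,m.sum(), (xs.mean()+340, ys.mean()+255) if m.any() else None)
    if m.any(): print(ray(d,xs.mean()+340,ys.mean()+255,.166).round(4))
E
```

```text
[ 0.39853026 -0.00871093  0.26032444] [ 0.72997332 -0.32733109  0.76382029]
start 74 (np.float64(349.2027027027027), np.float64(269.18918918918916))
[ 0.4432 -0.1946  0.166 ]
now 73 (np.float64(353.05479452054794), np.float64(268.986301369863))
[ 0.4439 -0.2038  0.166 ]
```

The bar now stands 9 mm further in than at the start, at y≈-0.204, so the door is shut.

```bash
python3 -c "
from bench import ctrl
print(ctrl.hand_in())"
```

```text
the job is handed in; nothing more can be done
None
```

The job is handed in with all three bottles in single file in the tunnel and the door pushed up to its stop; the hand-in gave no verdict, I viewed 11 pictures against the limit of 10, and I did not look at the bottles again after shutting the door.

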